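# Cap the oil tank's filling port and lock its two cam arms

## Task

Close the filling port of the steel oil tank: pick up the loose cam cap and push it squarely onto the grooved adaptor, past the drag of its seal ring, until it is fully home, feeling for the stop rather than forcing it. Then, with the cap home, swing its two cam arms fully down, one after the other, and let go. Leave the other goods on the counter where they stand.

Things in the scene. Friction and masses are not known exactly. Their poses are not given: they have to be found in the camera images.
- cap: Loose aluminium cam cap, 60 mm across, 0.3-0.5 kg, starting mouth down on the counter, both cam arms up. Origin: centre of its mouth rim (underside); z up through its closed top. Inside 50.6 mm diameter, 44 mm deep; top face at z = 49 mm. Arm cam_a is on its +y side, cam_b on its -y side. Fits the adaptor at any yaw; 0.9 mm play each side.
- boss (a point): On the cap's axis at z = 61 mm: middle of the square grip boss on its top, 26 x 26 mm, sides along the cap's x and y, from z = 49 to 73 mm. Fingertips may reach down to z = 50 mm; there they clear the arms at any yaw.
- tank: Fixed steel oil tank, 180 x 200 mm, top face 80 mm above the counter. Origin: centre of its underside, z up. From the middle of its top an upright steel standpipe rises on this z axis, ending in the grooved adaptor. The pipe is clamped at a different height each time: the cap's rim, when fully home, lies anywhere from 140 to 170 mm above the counter. Home is a hard stop; feel for it.
- ring (a joint): Travel down, m, of the black rubber seal ring (60 mm diameter, round the adaptor's groove); 0.010 = home, the stop. It starts 8 to 10 mm too high, drags with 9 N and stays where pushed: a cap merely set down rests on it above home, and its cams then strike the land and will not close. A press of 12 to 20 N on the cap takes it home; over 30 N crushes it.
- port_axis (a point): On the pipe's axis at the tank's top face. The adaptor's top lies 43 mm above the height of the cap's rim when home, so 183 to 213 mm above the counter. Downwards from its top: a 6 mm lead-in cone (39 to 48.8 mm diameter), a 48.8 mm land 19 mm high, then the groove, 36 mm diameter, under whose upper edge the cams bite.
- cam_a (a joint): Angle of the arm on the cap's +y side, rad: 0 = up, open (bar points outwards, 40 degrees above level), grows as it swings out and down; 1.48 = fully down at its stop (45 degrees below level). Starts at 0 to 0.12. Flat steel bar 14 mm wide, 6 mm thick, with a 20 mm round end, 80 mm long in all; stays where left; 2 to 6 N at its end swings it; over 20 N there, at its stop, crushes the ring.
- cam_b (a joint): The same for the arm on the cap's -y side.
- cam_a_tip (a point): Middle of the round end of arm cam_a, 70 mm from its pivot, at half the bar's thickness.
- cam_b_tip (a point): The same for arm cam_b.
- cam_a_pivot (a point): Pivot of arm cam_a, at x = 0, y = 33 mm, z = 14 mm of the cap; the arm turns about a line along the cap's x axis.
- cam_b_pivot (a point): Pivot of arm cam_b, at x = 0, y = -33 mm, z = 14 mm of the cap.
- jar1: Bystander: stock jar, 56 mm across, 75 mm tall. Origin: centre of its underside.
- jar2: Bystander: stock jar like jar1. Origin: centre of its underside.
- tin: Bystander: plain round steel tin, 56 mm across, 45 mm tall. Origin: centre of its underside.
- bottle1: Bystander: tall green bottle, 64 mm across, 220 mm tall. Origin: centre of its underside.
- bottle2: Bystander: tall green bottle like bottle1. Origin: centre of its underside.
- funnel: Bystander: steel funnel standing mouth down, 90 mm across, 90 mm tall. Origin: centre of its underside.
- plug: Bystander: plain aluminium plug with no arms, 58 mm across, 36 mm tall; not the cap wanted. Origin: centre of its underside.
Things that resemble listed ones, but are neither listed nor needed, are in the scene too. What is shaped like the cap but blue or turquoise is not meant.

How it is judged:
On the way, in this order (a step that is already met when the one before it is completed fails the run):
1. the cap is pushed fully home on the adaptor, both arms still up (value of joint ring above 0.0085 m and z of cap in the frame of tank between 0.137 and 0.173 m and horizontal distance between cap and tank below 0.004 m and value of joint each of cam_a, cam_b below 0.6 rad), for 0.2 s.
2. one arm is fully down, the other still up, the cap still home (value of joint ring above 0.0085 m and z of cap in the frame of tank between 0.137 and 0.173 m and horizontal distance between cap and tank below 0.004 m and ((value of joint cam_a above 1.33 rad and value of joint cam_b below 0.6 rad) or (value of joint cam_b above 1.33 rad and value of joint cam_a below 0.6 rad))), for 0.2 s.
At the end, for the whole second after the job is handed in: The cap is at rest on the adaptor, upright within 0.06 rad, on the pipe's axis within 4 mm, its rim 137 to 173 mm above the counter, the seal ring pushed home (more than 8.5 of its 10 mm), and both cam arms stand at more than 1.33 rad of their 1.48 rad swing (value of joint ring above 0.0085 m and z of cap in the frame of tank between 0.137 and 0.173 m and horizontal distance between cap and tank below 0.004 m and value of joint each of cam_a, cam_b above 1.33 rad and angle between cap's own z axis and vertical below 0.06 rad and linear speed of cap below 0.02 m/s); the robot touches nothing.
It fails at once if the cap is forced onto the seal ring with more than 30 N while both arms are up (contact force between cap and ring above 30 N and value of joint each of cam_a, cam_b below 0.6 rad).
It fails at once if the cap is forced onto the seal ring with more than 70 N (contact force between cap and ring above 70 N).
It fails at once if one of the other goods is pushed more than 30 mm or tipped over (distance of any of jar1, jar2, tin, bottle1, bottle2, funnel, plug from where it was at the start of the episode above 0.03 m or angle between any of jar1, jar2, tin, bottle1, bottle2, funnel, plug's own z axis and vertical above 0.5 rad).
It also fails if it takes over 72 s, if anything falls off the work surface, if the arm or the gripper's body presses on something with over 40 N, if the wrist force passes 120 N, or if a joint passes its speed limit or range.

## Robot

A 6-joint arm with a two-finger parallel gripper is mounted at the origin on the work surface. World frame = base frame: x ahead of the robot, y to its left, z up, the work surface at z = 0. Lengths are in m, angles in rad, forces in N, time in s.
With the tool pointing down it reaches from about 0.375 to 0.9 m from the base axis. Payload 3.1 kg.
Tool frame: the origin (TCP) lies between the finger pads; the fingertips stand manip.finger_overhang ahead of it and the grasp point (between the pads) lies 5 mm behind it (manip.finger_overhang is the distance from the TCP to the fingertips, in m); z points along the fingers, y is the line along which they close (so a half turn about z gives the same grasp; the last joint's range is limited). The gripper opens to 85 mm and grips with 20 to 120 N. Pads are 22 mm wide; open, the fingers measure 114 mm over their backs; the gripper's body (76 mm by 85 mm) begins 54 mm behind the grasp point. The pads swing forward as they close: fully open they stand 13 mm farther back than shut.
Start: joints at [1.119, 0.527, 1.433, -0, 1.181, -0.178], TCP at [0.169, 0.602, 0.223] pointing down, gripper open.
Joint ranges: [-3.08, 3.08], [-0.75, 2.2], [0.22, 2.44], [-1.43, 4.57], [0, 2.65], [-2.85, 2.85]. Speed limits (rad/s): [2.79, 2.79, 3.14, 3.14, 3.14, 3.14].

## Interface

Orientations are given as a unit quaternion [x, y, z, w].
In Python, from station import manip gives the robot as it stands.
- The arm moves only by the tool drive_tool, never from a script. Its argument "plan" is a list of rows, each a list of 7 numbers: the shift along the tool's x, y, z in m, then the turn, a rotation vector about the tool's x, y, z in degrees, then the opening, from -1 (shut) to 1 (fully open). In form: [[x, y, z, wx, wy, wz, gripper], ...]. A call has 1 to 10 rows; each row shifts and turns the commanded pose from where the row before left it, along the tool's axes as they then stand; what a row does not reach is not made up. A row lasts 1/10 s, in which the tool goes at most 50 mm and 8.59 degrees, less where a joint would pass 70% of its speed; a pose out of reach is approached as far as the arm can. A call is refused whole if a number of a shift passes 0.05 or a number of a turn 8.59, either way. A call with a gripper value outside its range is refused whole. The fingers move at their own pace and stop on an object; "newtons" is the grip in N (left out, the last holds). Time passes only in rows, so rows that do not move let the fingers close. It gives the time, the measured TCP pose, the force, the opening and the grip force at its end, in the units of the state.
- manip.sense(): the state, without advancing time (a new reading comes with each control period).
- manip.snapshot(name): name is "side" or "top" or "wrist"; returns a dict with "image" (480x640x3 uint8, red, green, blue), "z_map" (480x640 float32, m along the optical axis (not along the pixel's ray), 0 where there is no reading), "fov_y" (degrees; the focal length in pixels is half the picture's height over the tangent of half this angle, whatever the lens; pixels are square), "cx", "cy" (the principal point, pixels), "extrinsics" (4x4, takes a point from camera to world coordinates); the wrist camera has in their place "mount" (4x4, takes a point from camera to tool coordinates, whose origin is the TCP and whose axes are the flange's). Camera axes: x right, y up, looking along -z (the intrinsics and any distortion apply to the point x, -y, -z); pixel columns grow to the right and rows downward; lengths in m; the calibration is good to about 2 mm. The wrist camera is an equidistant fisheye: a pixel r from the principal point sees the ray r / f radians off the axis. A picture is of the moment at which its call begins: read the wrist's pose just before it.
- manip.sign_off(): hands the job in; it is judged then, once.
The state is a dict: "t": time; "q": joint angles; "qd": joint speeds; "tau": joint torques, N m; "tcp_pos": TCP position; "tool_rot": TCP orientation; "force": force on the tool from outside, world axes, zero at the start; "ft_torque": the same for the moment, N m; "finger_gap": opening from 0.0 (shut) to 1.0 (fully open); "gripper_force": force on a finger pad.
Only numpy, scipy, OpenCV 4.12 (cv2) and the standard library are available. Lean on these libraries where they do the work, as an engineer would, in place of code of your own. Each camera call takes 0.05 s, during which the arm holds its last target. There are 200 camera calls.

## Working session

There is one attempt and no reset: what is moved stays moved. The work goes in short steps, Python scripts to look and compute and a tool call to move; the robot and the scene stay as the last step left them, time stands still between calls to the robot, and variables do not carry over. Pictures are saved under pics/ and viewed, at most 10 in all, crops included, and the job is handed in when it is done.

Besides the shell and the picture viewer there is one more tool, called after "Request:" in YAML: its name, and indented under it one key for each argument. drive_tool: Moves the arm, as the interface text tells. Its arguments: {"type":"object","properties":{"plan":{"type":"array"},"newtons":{"type":"number"}},"required":["plan"]}

```bash
ls; mkdir -p pics
python3 - <<'E'
from station import manip
import cv2,numpy as np,pickle
s=manip.sense();print({k:np.round(v,3).tolist() for k,v in s.items()},manip.finger_overhang)
for n in("side","top"):
    d=manip.snapshot(n);pickle.dump(d,open(n+'.pkl','wb'));cv2.imwrite(f'pics/{n}.png',d['image'][:,:,::-1])
    print(n,d['fov_y'],d['cx'],d['cy'],np.round(d['extrinsics'],3).tolist(),d.keys())
E
```

```text
pics
{'t': 0.0, 'q': [1.119, 0.528, 1.434, 0.0, 1.181, -0.178], 'qd': [0.0, -0.002, 0.0, 0.001, -0.001, -0.001], 'tau': [-0.001, -44.235, -17.803, -0.0, 0.008, 0.0], 'tcp_pos': [0.169, 0.601, 0.222], 'tool_rot': [0.136, 0.991, -0.001, -0.0], 'force': [-1.181, -0.74, -0.526], 'ft_torque': [0.019, -0.013, -0.039], 'gripper_force': 0.0, 'finger_gap': 0.996} 0.014
side 42.18992991854162 316.15600181652195 246.52336734794548 [[0.943, 0.177, -0.282, 0.159], [-0.333, 0.487, -0.808, -1.056], [-0.005, 0.856, 0.518, 0.752], [0.0, 0.0, 0.0, 1.0]] dict_keys(['image', 'z_map', 'fov_y', 'cx', 'cy', 'extrinsics'])
top 43.4313135417538 322.1639667017596 246.36270638742852 [[0.02, 0.994, -0.106, 0.374], [-1.0, 0.019, -0.012, -0.034], [-0.01, 0.107, 0.994, 1.28], [0.0, 0.0, 0.0, 1.0]] dict_keys(['image', 'z_map', 'fov_y', 'cx', 'cy', 'extrinsics'])
```

View pics/side.png

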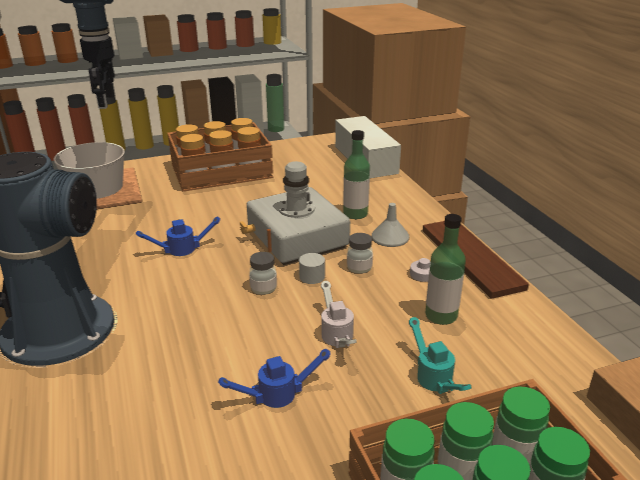

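View pics/top.png

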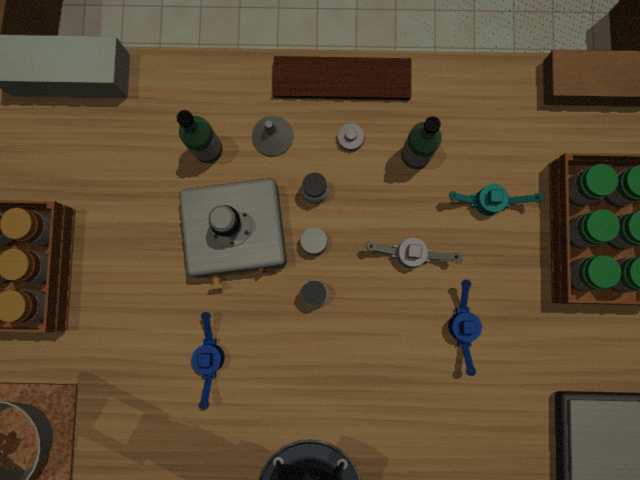

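The side view shows the tank with its standpipe at (296,185) and an aluminium cap with arms at (338,322). The same two are at (225,220) and (414,252) in the top view. The candidates in the top view are:
- blue cap (207,360)
- blue cap (466,327)
- turquoise cap (494,199)
- bare-metal cap (414,252)
- armless plug (350,136)

The bare-metal cap with two arms fits the description. I'll confirm it in an enlarged crop and measure.

```bash
cat > h.py <<'E'
import numpy as np,cv2,pickle
def cloud(d):
    h,w=d['z_map'].shape;f=h/2/np.tan(np.radians(d['fov_y'])/2)
    u,v=np.meshgrid(np.arange(w),np.arange(h));z=d['z_map']
    P=np.stack([(u-d['cx'])/f*z,-(v-d['cy'])/f*z,-z],-1)
    return P@d['extrinsics'][:3,:3].T+d['extrinsics'][:3,3]
E
python3 - <<'E'
from h import *
d=pickle.load(open('top.pkl','rb'));W=cloud(d);im=d['image'][:,:,::-1]
a=cv2.resize(im[205:305,355:475],(480,400),interpolation=cv2.INTER_CUBIC)
b=cv2.resize(im[170:270,180:260],(320,400),interpolation=cv2.INTER_CUBIC)
cv2.imwrite('pics/crop.png',np.hstack([a,b]))
c=W[225:285,360:470].reshape(-1,3)
for lo,hi in((.066,.085),(.044,.056)):
    m=(c[:,2]>lo)&(c[:,2]<hi);p=c[m];print(lo,m.sum(),np.median(p,0).round(4),p.min(0).round(3),p.max(0).round(3))
    if m.sum()>4: print(cv2.minAreaRect((p[:,:2]*1000).astype(np.float32)))
# arms: points above counter outside body
for (y0,y1) in((225,285),):
    m=(c[:,2]>.006)&(c[:,2]<.09);p=c[m];print('arms rect',cv2.minAreaRect((p[:,:2]*1000).astype(np.float32)))
c=W[170:270,180:285].reshape(-1,3)
m=c[:,2]>.16;p=c[m];print('pipe',m.sum(),np.percentile(p[:,2],[5,50,95,100]))
z=p[:,2].max();q=p[p[:,2]>z-.006];print(len(q),cv2.minEnclosingCircle((q[:,:2]*1000).astype(np.float32)),q.mean(0))
m=abs(c[:,2]-.08)<.004;print('tank',cv2.minAreaRect((c[m][:,:2]*1000).astype(np.float32)))
for n,(u,v) in dict(jar1=(314,186),tin=(313,241),jar2=(314,293),b1=(185,118),b2=(432,125),fun=(269,126),plug=(350,132),turq=(494,198)).items(): print(n,W[v,u].round(3))
d=pickle.load(open('side.pkl','rb'));W=cloud(d)
c=W[155:235,265:325].reshape(-1,3)
p=c[c[:,2]>.13];print('side pipe',p[:,2].max());
for lo in np.arange(.13,.22,.006):
    q=c[(c[:,2]>=lo)&(c[:,2]<lo+.006)];
    if len(q)>5: print(lo.round(3),len(q),cv2.minEnclosingCircle((q[:,:2]*1000).astype(np.float32)))
c=W[280:350,315:365].reshape(-1,3);p=c[(c[:,2]>.066)&(c[:,2]<.085)];print('side boss',np.median(p,0),cv2.minAreaRect((p[:,:2]*1000).astype(np.float32)))
E
```

```text
0.066 196 [ 0.4961 -0.206   0.073 ] [ 0.434 -0.315  0.066] [ 0.512 -0.109  0.082]
((492.6568603515625, -220.08897399902344), (218.0103302001953, 50.741424560546875), 69.60186767578125)
0.044 597 [ 0.4974 -0.2025  0.0499] [ 0.469 -0.289  0.044] [ 0.527 -0.114  0.056]
((497.8238830566406, -200.87252807617188), (58.66086959838867, 170.04415893554688), 8.586691856384277)
arms rect ((497.2066955566406, -211.47300720214844), (127.51334381103516, 227.31964111328125), 0.35696035623550415)
pipe 658 [0.16828705 0.19026005 1.2802078  1.2802078 ]
35 ((374.43365478515625, -33.52372360229492), 9.999999747378752e-05) [ 0.37443364 -0.03352372  1.2802078 ]
tank ((540.49658203125, 165.22955322265625), (177.295166015625, 197.8289337158203), 8.100166320800781)
jar1 [0.626 0.001 0.077]
tin [0.518 0.001 0.044]
jar2 [ 0.41  -0.004  0.074]
b1 [0.718 0.234 0.22 ]
b2 [ 0.711 -0.214  0.223]
fun [0.746 0.094 0.091]
plug [ 0.752 -0.072  0.036]
turq [ 0.609 -0.365  0.073]
side pipe 0.752413355762101
0.13 37 ((538.5556030273438, 165.88604736328125), 27.537132263183594)
0.136 114 ((538.5712280273438, 165.30860900878906), 28.074329376220703)
0.142 13 ((531.079345703125, 152.32183837890625), 17.047880172729492)
0.148 44 ((538.639892578125, 164.23907470703125), 29.411916732788086)
0.154 146 ((539.1112670898438, 164.38363647460938), 30.22087860107422)
0.16 19 ((534.1408081054688, 164.28330993652344), 20.83649444580078)
0.166 46 ((537.313720703125, 164.1543731689453), 24.00404930114746)
0.172 56 ((537.044677734375, 160.97398376464844), 24.388124465942383)
0.178 55 ((537.21044921875, 161.75540161132812), 24.050689697265625)
0.184 87 ((539.692626953125, 164.30661010742188), 25.153093338012695)
0.19 97 ((540.11767578125, 166.86026000976562), 22.610759735107422)
side boss [ 0.49661809 -0.20728296  0.07157792] ((483.78765869140625, -252.2520751953125), (132.0955810546875, 39.81737518310547), 67.15435028076172)
```

View pics/crop.png

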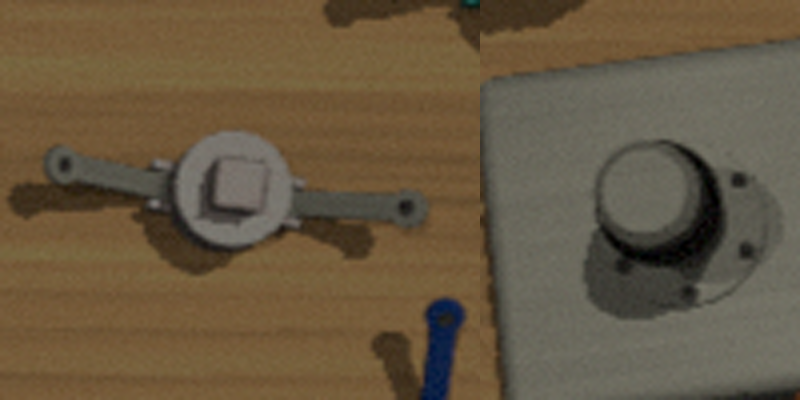

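The crop confirms that (414,252) is the bare aluminium cap, with a square boss and two steel arms whose tips are at about (370.5,246) and (456,257). The port is the round adaptor at about (224,218).

```bash
cat >> h.py <<'E'
def ray(d,u,v,z):
    f=240/np.tan(np.radians(d['fov_y'])/2);R=d['extrinsics'][:3,:3];o=d['extrinsics'][:3,3]
    r=R@np.array([(u-d['cx'])/f,-(v-d['cy'])/f,-1]);return o+r*(z-o[2])/r[2]
E
python3 - <<'E'
from h import *
d=pickle.load(open('top.pkl','rb'));W=cloud(d)
a,b=ray(d,370.4,245.9,.062),ray(d,456.3,256.9,.062);print('tips',a,b,(a+b)/2,np.degrees(np.arctan2(*(a-b)[1::-1])))
c=W[230:275,395:435].reshape(-1,3)
p=c[(c[:,2]>.068)&(c[:,2]<.08)];print('boss',len(p),cv2.minAreaRect((p[:,:2]*1000).astype(np.float32)),np.median(p,0))
p=c[(c[:,2]>.045)&(c[:,2]<.055)&(abs(c[:,1]+.206)<.034)];print('disc',cv2.minEnclosingCircle((p[:,:2]*1000).astype(np.float32)))
c=W[190:250,195:255].reshape(-1,3);p=c[(c[:,2]>.16)&(c[:,2]<.25)]
print(np.histogram(p[:,2],bins=np.arange(.16,.21,.003)))
t=np.median(p[p[:,2]>.188],0);print('top',t)
q=p[abs(p[:,2]-t[2])<.0025];print(cv2.minEnclosingCircle((q[:,:2]*1000).astype(np.float32)),q[:,:2].mean(0),len(q))
print('counter',np.median(W[300:400,330:400,2]))
E
```

```text
tips [ 0.50772204 -0.11627     0.062     ] [ 0.48863657 -0.29029255  0.062     ] [ 0.4981793  -0.20328127  0.062     ] 83.74125026032577
boss 167 ((498.5147399902344, -204.7147216796875), (26.03354263305664, 26.06954574584961), 83.0404052734375) [ 0.49809498 -0.20439018  0.07354509]
disc ((497.96856689453125, -204.90440368652344), 30.31523323059082)
(array([ 25,   5,   5,   8,   7,  10,  12,  19,  64, 155, 234,  74,   5,
         0,   0,   0]), array([0.16 , 0.163, 0.166, 0.169, 0.172, 0.175, 0.178, 0.181, 0.184,
       0.187, 0.19 , 0.193, 0.196, 0.199, 0.202, 0.205, 0.208]))
top [0.54031419 0.1654414  0.19105877]
((540.107421875, 165.3780059814453), 24.023815155029297) [0.54061017 0.16562246] 366
counter 0.0004897910832919461
```

Request:
drive_tool:
  plan:
    - [0,0,-0.01,0,0,8.5,1]
    - [0,0,-0.01,0,0,8.5,1]
    - [0,0,-0.01,0,0,8.5,1]
    - [0,0,-0.01,0,0,8.5,1]
    - [0,0,-0.01,0,0,8.5,1]
    - [0,0,-0.01,0,0,8.5,1]
    - [0,0,-0.01,0,0,8.5,1]
    - [0,0,-0.01,0,0,8.5,1]
    - [0,0,0,0,0,8.5,1]
    - [0,0,0,0,0,4,1]

```text
t: 1.1
tcp_pos: [0.1689, 0.6015, 0.303]
tool_rot: [0.746, 0.666, -0.0, 0.0]
force: [0.4, -0.0, -0.1]
finger_gap: 0.997
gripper_force: 0.0
```

Request:
drive_tool:
  plan:
    - [-0.03,0.03,0,0,0,0,1]
    - [-0.034,0.034,0,0,0,0,1]
    - [-0.034,0.034,0,0,0,0,1]
    - [-0.034,0.034,0,0,0,0,1]
    - [-0.034,0.034,0,0,0,0,1]
    - [-0.034,0.034,0,0,0,0,1]
    - [-0.034,0.034,0,0,0,0,1]
    - [-0.034,0.034,0,0,0,0,1]
    - [-0.034,0.034,0,0,0,0,1]
    - [-0.034,0.034,0,0,0,0,1]

```text
t: 2.1
tcp_pos: [0.4674, 0.2297, 0.3029]
tool_rot: [0.744, 0.668, -0.0, -0.0]
force: [0.2, 0.4, 0.3]
finger_gap: 1.0
gripper_force: 0.0
```

Request:
drive_tool:
  plan:
    - [-0.045,0.008,0,0,0,0,1]
    - [-0.045,0.008,0,0,0,0,1]
    - [-0.045,0.008,0,0,0,0,1]
    - [-0.045,0.008,0,0,0,0,1]
    - [-0.045,0.008,0,0,0,0,1]
    - [-0.045,0.008,0,0,0,0,1]
    - [-0.045,0.008,0,0,0,0,1]
    - [-0.045,0.008,0,0,0,0,1]
    - [-0.04,0.01,0,0,0,0,1]
    - [-0.02,0,0,0,0,0,1]

```text
t: 3.1
tcp_pos: [0.4955, -0.1979, 0.3027]
tool_rot: [0.745, 0.667, -0.0, 0.001]
force: [-0.1, 0.4, 0.0]
finger_gap: 1.004
gripper_force: 0.0
```

```bash
cat >> h.py <<'E'
from scipy.spatial.transform import Rotation as Ro
def go(s,x,y,z=None):
    R=Ro.from_quat(s['tool_rot']).as_matrix();p=np.array(s['tcp_pos']);z=p[2] if z is None else z
    print('tcp',p.round(4),'shift',(R.T@(np.array([x,y,z])-p)).round(4),'heading y',np.degrees(np.arctan2(R[1,1],R[0,1])).round(2),'tilt',np.degrees(R[:2,2]).round(2),'F',np.round(s['force'],1),'gap',round(s['finger_gap'],3))
E
python3 - <<'E'
from h import *; from station import manip
s=manip.sense();go(s,.498,-.2045,.12);print(manip.finger_overhang)
d=manip.snapshot('wrist');d['pose']=(s['tcp_pos'],s['tool_rot']);pickle.dump(d,open('w1.pkl','wb'));cv2.imwrite('pics/w1.png',d['image'][:,:,::-1]);print(d['mount'].round(3).tolist(),d['fov_y'],d['cx'],d['cy'])
E
```

```text
tcp [ 0.4955 -0.1979  0.3027] shift [-0.0061  0.0031  0.1827] heading y -6.35 tilt [ 0.03 -0.07] F [-0.1  0.4  0. ] gap 1.004
0.014
[[-0.001, 0.963, 0.271, 0.069], [1.0, 0.001, 0.001, -0.0], [0.0, 0.271, -0.963, -0.151], [0.0, 0.0, 0.0, 1.0]] 65.70646984690485 313.6529583735985 242.75984406628865
```

View pics/w1.png

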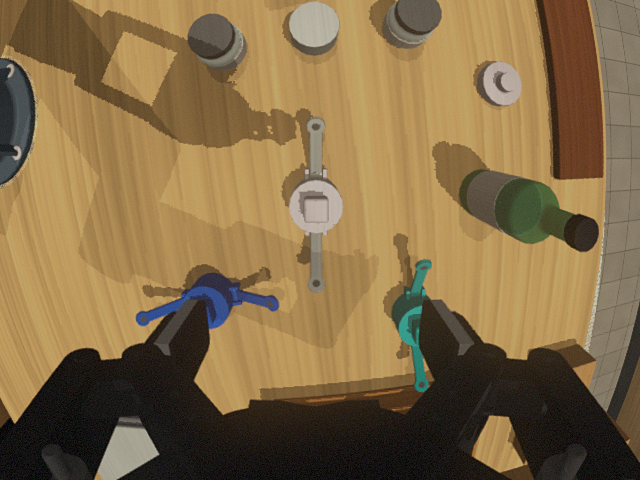

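The wrist view shows the cap directly ahead, with the boss top at (316,207) and the arm tips at (316,127) and (316,284). The arms line up with the tool. I'll cross-check the cap's position from this view.

```bash
cat >> h.py <<'E'
def wray(d,u,v,z):
    f=240/np.tan(np.radians(d['fov_y'])/2);x,y=u-d['cx'],v-d['cy'];r=np.hypot(x,y);t=r/f
    k=np.array([x/r*np.sin(t),-y/r*np.sin(t),-np.cos(t)]);M=d['mount'];R=Ro.from_quat(d['pose'][1]).as_matrix()
    o=R@M[:3,3]+d['pose'][0];k=R@M[:3,:3]@k;return o+k*(z-o[2])/k[2]
E
python3 - <<'E'
from h import *
d=pickle.load(open('w1.pkl','rb'))
print(wray(d,316.5,210,.073),wray(d,316,127,.059),wray(d,316.5,284,.059))
E
```

```text
[ 0.49754799 -0.20148857  0.073     ] [ 0.50666807 -0.11562321  0.059     ] [ 0.48798493 -0.28940918  0.059     ]
```

Request:
drive_tool:
  plan:
    - [-0.006,0.003,0.03,0,0,0,1]
    - [0,0,0.05,0,0,0,1]
    - [0,0,0.05,0,0,0,1]
    - [0,0,0.03,0,0,0,1]
    - [0,0,0,0,0,0,1]

```text
t: 3.65
tcp_pos: [0.494, -0.1979, 0.1388]
tool_rot: [0.744, 0.668, -0.001, -0.006]
force: [-0.3, 0.8, 0.3]
finger_gap: 1.002
gripper_force: 0.0
```

Request:
drive_tool:
  plan:
    - [0,0,0,0,0,0,1]
    - [0,0,0,0,0,0,1]

```text
t: 3.85
tcp_pos: [0.4988, -0.2011, 0.145]
tool_rot: [0.744, 0.668, 0.0, 0.002]
force: [0.1, -0.1, -0.4]
finger_gap: 1.0
gripper_force: 0.0
```

Run:
```python
from h import *; from station import manip
s=manip.sense();go(s,.498,-.2035,.068)
```

```text
tcp [ 0.4988 -0.2011  0.145 ] shift [-0.0024 -0.0009  0.077 ] heading y -6.17 tilt [ 0.19 -0.13] F [ 0.1 -0.1 -0.4] gap 1.0
```

Request:
drive_tool:
  plan:
    - [-0.002,0,0.02,0,0,0,1]
    - [0,0,0.02,0,0,0,1]
    - [0,0,0.02,0,0,0,1]
    - [0,0,0.01,0,0,0,1]
    - [0,0,0.007,0,0,0,1]
    - [0,0,0,0,0,0,1]
    - [0,0,0,0,0,0,1]
    - [0,0,0,0,0,0,1]

```text
t: 4.65
tcp_pos: [0.4978, -0.2027, 0.067]
tool_rot: [0.744, 0.668, 0.0, 0.001]
force: [0.3, -0.5, -0.4]
finger_gap: 0.997
gripper_force: 0.0
```

Request:
drive_tool:
  plan:
    - [0,0,0,0,0,0,0.2]
    - [0,0,0,0,0,0,0]
    - [0,0,0,0,0,0,-0.2]
    - [0,0,0,0,0,0,-0.3]
    - [0,0,0,0,0,0,-1]
    - [0,0,0,0,0,0,-1]
    - [0,0,0,0,0,0,-1]
    - [0,0,0,0,0,0,-1]
  newtons: 60

```text
t: 5.45
tcp_pos: [0.4972, -0.2023, 0.0661]
tool_rot: [0.744, 0.668, -0.0, -0.0]
force: [0.1, 0.2, -0.3]
finger_gap: -0.001
gripper_force: 0.0
```

Run:
```python
from h import *; from station import manip
s=manip.sense();go(s,.498,-.2035,.068);print(manip.finger_overhang,s['gripper_force'],s['ft_torque'])
```

```text
tcp [ 0.4972 -0.2023  0.0661] shift [-0.0011  0.001  -0.0019] heading y -6.19 tilt [-0.01  0.  ] F [ 0.1  0.2 -0.3] gap -0.001
0.014 0.0 [ 0.02017389 -0.01050731 -0.03275754]
```

The fingers shut on nothing, so I'll look.

Run:
```python
from h import *; from station import manip
a=manip.snapshot('side');b=manip.snapshot('wrist')
pickle.dump(a,open('s2.pkl','wb'))
A=cv2.resize(a['image'][210:390,260:440],(480,480),interpolation=cv2.INTER_CUBIC);B=cv2.resize(b['image'][:,160:480],(320,480))
cv2.imwrite('pics/c2.png',np.hstack([A,B])[:,:,::-1])
```

```text
(no output)
```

View pics/c2.png

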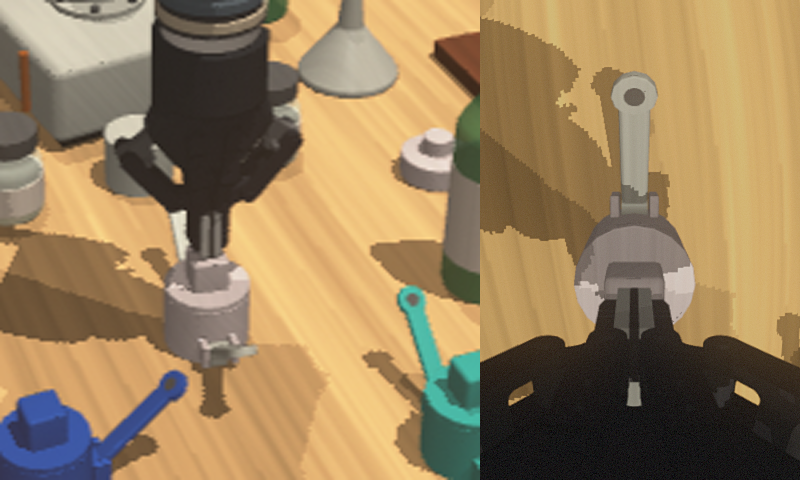

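The fingers are shut at the boss, either over it or just beside it. In the wrist crop the tip is at about (635,290). Depth will tell which.

Run:
```python
from h import *; from station import manip
a=pickle.load(open('s2.pkl','rb'));W=cloud(a);c=W[280:350,300:380].reshape(-1,3)
p=c[(c[:,2]>.045)&(c[:,2]<.053)&(c[:,1]>-.26)&(c[:,1]<-.16)];print('side disc',cv2.minEnclosingCircle((p[:,:2]*1000).astype(np.float32)))
print('side column x=338: y,z',[(v,*W[v,338].round(3)) for v in range(290,330,3)])
s=manip.sense();d=manip.snapshot('wrist')
f=240/np.tan(np.radians(d['fov_y'])/2);R=Ro.from_quat(s['tool_rot']).as_matrix()
def P(u,v):
    x,y=u-d['cx'],v-d['cy'];r=np.hypot(x,y)+1e-9;t=r/f;z=d['z_map'][v,u]
    k=np.array([x/r*np.tan(t),-y/r*np.tan(t),-1])*z;q=d['mount'][:3,:3]@k+d['mount'][:3,3];return q,R@q+s['tcp_pos']
for v in range(215,350,6):
    for u in (316,300):
        q,w=P(u,v);print(v,u,'tool',q.round(3),'world',w.round(3),end='  ')
    print()
```

```text
side disc ((497.9888000488281, -203.6488037109375), 31.34980583190918)
side column x=338: y,z [(290, np.float64(0.495), np.float64(-0.211), np.float64(0.111)), (293, np.float64(0.495), np.float64(-0.213), np.float64(0.107)), (296, np.float64(0.495), np.float64(-0.214), np.float64(0.1)), (299, np.float64(0.495), np.float64(-0.213), np.float64(0.093)), (302, np.float64(0.496), np.float64(-0.212), np.float64(0.085)), (305, np.float64(0.495), np.float64(-0.213), np.float64(0.08)), (308, np.float64(0.496), np.float64(-0.212), np.float64(0.072)), (311, np.float64(0.494), np.float64(-0.215), np.float64(0.068)), (314, np.float64(0.495), np.float64(-0.214), np.float64(0.06)), (317, np.float64(0.495), np.float64(-0.214), np.float64(0.053)), (320, np.float64(0.494), np.float64(-0.218), np.float64(0.049)), (323, np.float64(0.49), np.float64(-0.227), np.float64(0.05)), (326, np.float64(0.488), np.float64(-0.232), np.float64(0.047)), (329, np.float64(0.489), np.float64(-0.229), np.float64(0.038))]
215 316 tool [0.03  0.001 0.041] world [ 0.501 -0.173  0.025]  215 300 tool [ 0.029 -0.008  0.047] wo
[... 2225 characters left out ...]
0.039] world [ 0.493 -0.191  0.105]  
323 316 tool [ 0.011  0.    -0.042] world [ 0.499 -0.192  0.108]  323 300 tool [ 0.011 -0.005 -0.043] world [ 0.493 -0.191  0.109]  
329 316 tool [ 0.011  0.    -0.047] world [ 0.499 -0.192  0.113]  329 300 tool [ 0.012 -0.005 -0.048] world [ 0.494 -0.19   0.114]  
335 316 tool [ 0.008  0.    -0.045] world [ 0.498 -0.195  0.111]  335 300 tool [ 0.012 -0.005 -0.052] world [ 0.494 -0.19   0.118]  
341 316 tool [ 0.006  0.    -0.046] world [ 0.498 -0.196  0.112]  341 300 tool [ 0.012 -0.005 -0.055] world [ 0.494 -0.19   0.121]  
347 316 tool [ 0.004  0.    -0.046] world [ 0.498 -0.199  0.112]  347 300 tool [ 0.012 -0.004 -0.06 ] world [ 0.494 -0.19   0.126]
```

The shut fingertips sit just above the boss, at z≈0.076–0.079. That is about 24 mm further back than the stated overhang, so I'll trust the measurement. Next I'll open, go down 22 mm and grip again.

Request:
drive_tool:
  plan:
    - [0,0,0,0,0,0,1]
    - [0,0,0,0,0,0,1]
    - [0,0,0,0,0,0,1]
    - [0,0,0,0,0,0,1]
    - [0,0,0,0,0,0,1]
    - [-0.001,0.001,0.008,0,0,0,1]
    - [0,0,0.008,0,0,0,1]
    - [0,0,0.006,0,0,0,1]
    - [0,0,0,0,0,0,1]
    - [0,0,0,0,0,0,1]

```text
t: 6.6
tcp_pos: [0.4978, -0.2033, 0.0436]
tool_rot: [0.744, 0.668, -0.0, -0.0]
force: [0.2, -0.6, 0.2]
finger_gap: 0.999
gripper_force: 0.0
```

Request:
drive_tool:
  plan:
    - [0,0,0,0,0,0,0.2]
    - [0,0,0,0,0,0,0]
    - [0,0,0,0,0,0,-0.2]
    - [0,0,0,0,0,0,-0.3]
    - [0,0,0,0,0,0,-1]
    - [0,0,0,0,0,0,-1]
    - [0,0,0,0,0,0,-1]
    - [0,0,0,0,0,0,-1]
  newtons: 70

```text
t: 7.4
tcp_pos: [0.4979, -0.2034, 0.0445]
tool_rot: [0.744, 0.668, -0.0, -0.0]
force: [-2.5, -0.3, 5.8]
finger_gap: 0.291
gripper_force: 69.1
```

Run:
```python
from h import *; from station import manip
s=manip.sense();go(s,.498,-.2035,.044);print(manip.finger_overhang,s['gripper_force'],s['ft_torque'])
```

```text
tcp [ 0.4979 -0.2034  0.0445] shift [-0.      0.0001  0.0005] heading y -6.19 tilt [-0.01 -0.  ] F [-2.5 -0.3  5.8] gap 0.291
0.014 69.05887126922607 [ 0.02805431  0.24216007 -0.01944029]
```

Request:
drive_tool:
  plan:
    - [0,0,-0.01,0,0,0,-1]
    - [0,0,-0.03,0,0,0,-1]
    - [0,0,-0.04,0,0,0,-1]
    - [0,0,-0.04,0,0,0,-1]
    - [0,0,-0.04,0,0,0,-1]
    - [0,0,-0.04,0,0,0,-1]
    - [0,0,-0.03,0,0,0,-1]
    - [0,0,-0.01,0,0,0,-1]
    - [0,0,0,0,0,0,-1]
    - [0,0,0,0,0,0,-1]

```text
t: 8.4
tcp_pos: [0.4968, -0.2026, 0.2821]
tool_rot: [0.744, 0.668, -0.0, -0.002]
force: [-0.3, -0.6, -5.3]
finger_gap: 0.289
gripper_force: 70.0
```

Run:
```python
from h import *; from station import manip
s=manip.sense();go(s,.5405,.1655)
a=manip.snapshot('side');c=manip.snapshot('wrist');pickle.dump(a,open('s3.pkl','wb'))
cv2.imwrite('pics/c3.png',np.hstack([cv2.resize(a['image'][150:390,220:460],(400,400)),cv2.resize(c['image'][100:420,160:480],(400,400))])[:,:,::-1])
```

```text
tcp [ 0.4968 -0.2026  0.2821] shift [0.3706 0.0038 0.0008] heading y -6.19 tilt [-0.2   0.14] F [-0.3 -0.6 -5.3] gap 0.289
```

View pics/c3.png

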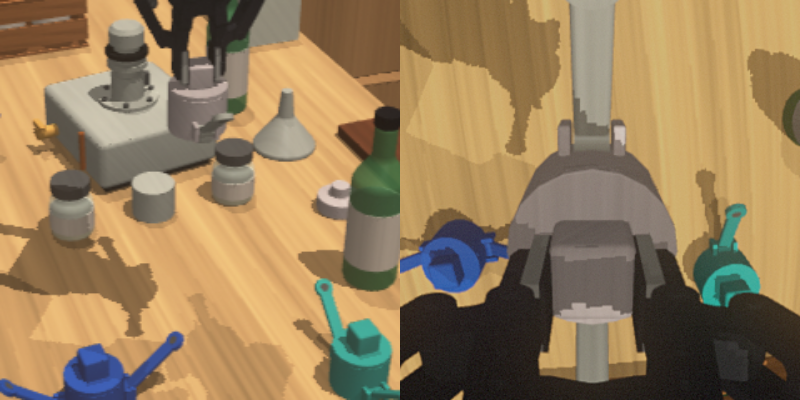

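The side view shows the cap lifted upright and clear of the counter, and the wrist view shows the boss held squarely between both pads. I'll carry it over to the port.

Request:
drive_tool:
  plan:
    - [0.02,0,0,0,0,0,-1]
    - [0.04,0,0,0,0,0,-1]
    - [0.045,0,0,0,0,0,-1]
    - [0.045,0.001,0,0,0,0,-1]
    - [0.045,0.001,0,0,0,0,-1]
    - [0.045,0.001,0,0,0,0,-1]
    - [0.045,0.001,0,0,0,0,-1]
    - [0.045,0,0,0,0,0,-1]
    - [0.03,0,0,0,0,0,-1]
    - [0.01,0,0,0,0,0,-1]

```text
t: 9.5
tcp_pos: [0.5409, 0.1672, 0.282]
tool_rot: [0.743, 0.669, -0.001, -0.002]
force: [0.9, -0.7, -4.0]
finger_gap: 0.289
gripper_force: 69.9
```

Request:
drive_tool:
  plan:
    - [0,0,0,0,0,0,-1]
    - [0,0,0,0,0,0,-1]
    - [0,0,0,0,0,0,-1]
    - [0,0,0,0,0,0,-1]
    - [0,0,0,0,0,0,-1]

```text
t: 10.0
tcp_pos: [0.542, 0.1629, 0.2842]
tool_rot: [0.745, 0.667, -0.0, 0.0]
force: [0.1, -0.3, -4.9]
finger_gap: 0.287
gripper_force: 69.9
```

Run:
```python
from h import *; from station import manip
s=manip.sense();go(s,.5405,.1655);print(s['ft_torque'])
a=manip.snapshot('side');W=cloud(a);c=W[100:260,240:350].reshape(-1,3);c=c[(np.hypot(c[:,0]-.54,c[:,1]-.165)<.045)]
for lo in np.arange(.165,.30,.006):
    q=c[(c[:,2]>=lo)&(c[:,2]<lo+.006)]
    if len(q)>5: print(lo.round(3),len(q),np.round(cv2.minEnclosingCircle((q[:,:2]*1000).astype(np.float32))[0],1),q[:,0].min().round(4),q[:,0].max().round(4),q[:,1].min().round(4))
```

```text
tcp [0.542  0.1629 0.2842] shift [ 0.0025 -0.0018 -0.    ] heading y -6.29 tilt [-0.   -0.01] F [ 0.1 -0.3 -4.9] gap 0.287
[0.00366126 0.02003739 0.01031187]
0.165 42 [535.6 164.1] 0.5158 0.5567 0.1404
0.171 59 [536.3 160.7] 0.5155 0.5598 0.14
0.177 50 [537.7 162.5] 0.5158 0.5611 0.1402
0.183 78 [537.8 163.4] 0.515 0.5636 0.1421
0.189 113 [540.7 166.2] 0.5203 0.5591 0.1425
0.237 26 [536.9 152.7] 0.5131 0.5612 0.1282
0.243 64 [538.1 148.9] 0.5124 0.5675 0.1208
0.249 65 [539.  149.1] 0.5118 0.5679 0.122
0.255 60 [539.2 148.9] 0.5127 0.5683 0.1217
0.261 55 [535.6 151.1] 0.5132 0.5685 0.1209
0.267 46 [540.7 158.9] 0.5123 0.5678 0.1297
0.273 55 [539.8 155.8] 0.5124 0.568 0.1283
0.279 76 [540.5 157.5] 0.5121 0.5684 0.1311
0.285 154 [542.8 158.3] 0.5126 0.5739 0.1303
0.291 46 [539.4 159.9] 0.5176 0.5612 0.1394
0.297 61 [540.9 153.4] 0.5169 0.5648 0.1451
```

Request:
drive_tool:
  plan:
    - [0.002,-0.002,0.01,0,0,0,-1]
    - [0,0,0.01,0,0,0,-1]
    - [0,0,0.01,0,0,0,-1]
    - [0,0,0.008,0,0,0,-1]
    - [0,0,0.004,0,0,0,-1]
    - [0,0,0,0,0,0,-1]
    - [0,0,0,0,0,0,-1]
    - [0,0,0,0,0,0,-1]

```text
t: 10.85
tcp_pos: [0.5406, 0.1662, 0.2426]
tool_rot: [0.744, 0.668, 0.0, 0.0]
force: [0.5, 0.1, -4.0]
finger_gap: 0.288
gripper_force: 70.0
```

Run:
```python
from h import *; from station import manip
s=manip.sense();go(s,.540,.165);print(s['ft_torque'])
```

```text
tcp [0.5406 0.1662 0.2426] shift [-0.0013 -0.0005 -0.    ] heading y -6.18 tilt [0.07 0.01] F [ 0.5  0.1 -4. ] gap 0.288
[-0.05146532 -0.01921368  0.0220875 ]
```

Request:
drive_tool:
  plan:
    - [0,0,0.003,0,0,0,-1]
    - [0,0,0.003,0,0,0,-1]
    - [0,0,0.003,0,0,0,-1]
    - [0,0,0.003,0,0,0,-1]
    - [0,0,0,0,0,0,-1]
    - [0,0,0,0,0,0,-1]

```text
t: 11.45
tcp_pos: [0.54, 0.1664, 0.23]
tool_rot: [0.744, 0.668, -0.0, -0.0]
force: [0.0, 1.1, -3.2]
finger_gap: 0.291
gripper_force: 70.1
```

Request:
drive_tool:
  plan:
    - [0,0,0.002,0,0,0,-1]
    - [0,0,0.002,0,0,0,-1]
    - [0,0,0.002,0,0,0,-1]
    - [0,0,0,0,0,0,-1]

```text
t: 11.85
tcp_pos: [0.5398, 0.1667, 0.2236]
tool_rot: [0.744, 0.668, 0.0, -0.001]
force: [-2.1, 3.6, -4.0]
finger_gap: 0.288
gripper_force: 70.0
```

Request:
drive_tool:
  plan:
    - [0,0,0.002,0,0,0,-1]
    - [0,0,0.002,0,0,0,-1]
    - [0,0,0.002,0,0,0,-1]
    - [0,0,0,0,0,0,-1]

```text
t: 12.25
tcp_pos: [0.5398, 0.1666, 0.2177]
tool_rot: [0.744, 0.668, -0.0, -0.001]
force: [-0.9, 4.6, -4.3]
finger_gap: 0.287
gripper_force: 70.2
```

Request:
drive_tool:
  plan:
    - [0.0007,0,0.002,0,0,0,-1]
    - [0,0,0.002,0,0,0,-1]
    - [0,0,0.001,0,0,0,-1]
    - [0,0,0,0,0,0,-1]

```text
t: 12.65
tcp_pos: [0.5399, 0.1668, 0.2127]
tool_rot: [0.744, 0.668, -0.0, -0.0]
force: [-3.0, 4.1, -4.5]
finger_gap: 0.287
gripper_force: 70.2
```

Request:
drive_tool:
  plan:
    - [0.0003,0,0.002,0,0,0,-1]
    - [0,0,0.002,0,0,0,-1]
    - [0,0,0.001,0,0,0,-1]
    - [0,0,0,0,0,0,-1]

```text
t: 13.05
tcp_pos: [0.54, 0.167, 0.2077]
tool_rot: [0.744, 0.668, -0.0, -0.0]
force: [-3.5, 3.6, -3.8]
finger_gap: 0.287
gripper_force: 70.1
```

Request:
drive_tool:
  plan:
    - [0.0005,-0.0005,0.001,0,0,0,-1]
    - [0,0,0.001,0,0,0,-1]
    - [0,0,0.001,0,0,0,-1]
    - [0,0,0,0,0,0,-1]

```text
t: 13.45
tcp_pos: [0.5401, 0.1674, 0.205]
tool_rot: [0.744, 0.668, 0.0, 0.0]
force: [-2.2, 2.0, -4.5]
finger_gap: 0.289
gripper_force: 70.0
```

Request:
drive_tool:
  plan:
    - [0,0,0.001,0,0,0,-1]
    - [0,0,0.001,0,0,0,-1]
    - [0,0,0,0,0,0,-1]

```text
t: 13.75
tcp_pos: [0.5401, 0.1675, 0.203]
tool_rot: [0.744, 0.668, 0.0, 0.0]
force: [-1.3, 1.2, -5.0]
finger_gap: 0.289
gripper_force: 70.0
```

Request:
drive_tool:
  plan:
    - [0,0,0.001,0,0,0,-1]
    - [0,0,0.001,0,0,0,-1]
    - [0,0,0,0,0,0,-1]

```text
t: 14.05
tcp_pos: [0.5401, 0.1676, 0.202]
tool_rot: [0.744, 0.668, 0.0, 0.0]
force: [-3.0, -0.2, 3.3]
finger_gap: 0.284
gripper_force: 70.8
```

Request:
drive_tool:
  plan:
    - [0,0,0.001,0,0,0,-1]
    - [0,0,0.001,0,0,0,-1]
    - [0,0,0,0,0,0,-1]

```text
t: 14.35
tcp_pos: [0.5401, 0.1676, 0.2001]
tool_rot: [0.744, 0.668, 0.0, 0.001]
force: [-4.0, -0.4, 5.7]
finger_gap: 0.288
gripper_force: 71.3
```

Request:
drive_tool:
  plan:
    - [0,0,0.001,0,0,0,-1]
    - [0,0,0.001,0,0,0,-1]
    - [0,0,0,0,0,0,-1]

```text
t: 14.65
tcp_pos: [0.5401, 0.1676, 0.1982]
tool_rot: [0.744, 0.668, 0.0, 0.001]
force: [-3.2, -0.2, 5.2]
finger_gap: 0.286
gripper_force: 71.3
```

Request:
drive_tool:
  plan:
    - [0,0,0.001,0,0,0,-1]
    - [0,0,0.001,0,0,0,-1]
    - [0,0,0,0,0,0,-1]

```text
t: 14.95
tcp_pos: [0.5401, 0.1676, 0.1962]
tool_rot: [0.744, 0.668, 0.0, 0.001]
force: [-3.6, 0.6, 4.9]
finger_gap: 0.287
gripper_force: 71.4
```

Request:
drive_tool:
  plan:
    - [0,0,0.0005,0,0,0,-1]
    - [0,0,0.0005,0,0,0,-1]
    - [0,0,0,0,0,0,-1]

```text
t: 15.25
tcp_pos: [0.5401, 0.1676, 0.1954]
tool_rot: [0.744, 0.668, 0.0, 0.001]
force: [-2.8, -0.9, 6.5]
finger_gap: 0.292
gripper_force: 71.4
```

Request:
drive_tool:
  plan:
    - [0,0,0.0005,0,0,0,-1]
    - [0,0,0.0005,0,0,0,-1]
    - [0,0,0,0,0,0,-1]

```text
t: 15.55
tcp_pos: [0.5401, 0.1676, 0.1944]
tool_rot: [0.744, 0.668, 0.0, 0.001]
force: [-4.8, 0.1, 6.3]
finger_gap: 0.286
gripper_force: 71.4
```

Request:
drive_tool:
  plan:
    - [0,0,0.0005,0,0,0,-1]
    - [0,0,0,0,0,0,-1]

```text
t: 15.75
tcp_pos: [0.5401, 0.1676, 0.1939]
tool_rot: [0.744, 0.668, 0.0, 0.001]
force: [-5.0, -0.0, 5.7]
finger_gap: 0.288
gripper_force: 71.4
```

Request:
drive_tool:
  plan:
    - [0,0,0.0005,0,0,0,-1]
    - [0,0,0,0,0,0,-1]

```text
t: 15.95
tcp_pos: [0.5401, 0.1676, 0.1934]
tool_rot: [0.744, 0.668, 0.0, 0.001]
force: [-3.6, 0.7, 6.9]
finger_gap: 0.288
gripper_force: 71.4
```

Request:
drive_tool:
  plan:
    - [0,0,0.0005,0,0,0,-1]
    - [0,0,0,0,0,0,-1]

```text
t: 16.15
tcp_pos: [0.5401, 0.1676, 0.1929]
tool_rot: [0.744, 0.668, 0.0, 0.001]
force: [-4.9, 0.5, 7.7]
finger_gap: 0.291
gripper_force: 71.5
```

Request:
drive_tool:
  plan:
    - [0,0,0.0005,0,0,0,-1]
    - [0,0,0,0,0,0,-1]

```text
t: 16.35
tcp_pos: [0.5401, 0.1676, 0.1926]
tool_rot: [0.744, 0.668, 0.0, 0.001]
force: [-4.6, 0.2, 7.0]
finger_gap: 0.286
gripper_force: 71.5
```

Request:
drive_tool:
  plan:
    - [0,0,0.0005,0,0,0,-1]
    - [0,0,0,0,0,0,-1]

```text
t: 16.55
tcp_pos: [0.5401, 0.1676, 0.1926]
tool_rot: [0.744, 0.668, 0.001, 0.001]
force: [-6.5, -0.3, 10.5]
finger_gap: 0.285
gripper_force: 72.0
```

Request:
drive_tool:
  plan:
    - [0,0,0.0003,0,0,0,-1]
    - [0,0,0,0,0,0,-1]
    - [0,0,0,0,0,0,-1]

```text
t: 16.85
tcp_pos: [0.5401, 0.1677, 0.1926]
tool_rot: [0.744, 0.668, 0.001, 0.001]
force: [-5.8, -0.0, 11.1]
finger_gap: 0.288
gripper_force: 72.1
```

The cap stopped at TCP z 0.1926 while the force kept rising, after about 9.8 mm of ring travel, so it is home. I'll relax the press, release and rise.

Request:
drive_tool:
  plan:
    - [0,0,-0.0006,0,0,0,-1]
    - [0,0,-0.0005,0,0,0,-1]
    - [0,0,0,0,0,0,-0.2]
    - [0,0,0,0,0,0,0.5]
    - [0,0,0,0,0,0,1]
    - [0,0,0,0,0,0,1]
    - [0,0,0,0,0,0,1]
    - [0,0,0,0,0,0,1]
    - [0,0,-0.01,0,0,0,1]
    - [0,0,-0.02,0,0,0,1]

```text
t: 17.85
tcp_pos: [0.5387, 0.1675, 0.2207]
tool_rot: [0.744, 0.668, -0.002, -0.001]
force: [-0.2, -0.0, 0.7]
finger_gap: 0.997
gripper_force: 0.0
```

Request:
drive_tool:
  plan:
    - [0,0,-0.03,0,0,0,1]
    - [0,0,-0.02,0,0,0,1]
    - [0.02,0,0,0,0,0,-1]
    - [0.03,0,0,0,0,0,-1]
    - [0.02,0,0,0,0,0,-1]
    - [0.01,0,0,0,0,0,-1]
    - [0,0,0,0,0,0,-1]
    - [0,0,0,0,0,0,-1]
    - [0,0,0,0,0,0,-1]

```text
t: 18.75
tcp_pos: [0.5484, 0.2463, 0.2714]
tool_rot: [0.745, 0.668, -0.0, 0.0]
force: [0.6, -0.6, 1.1]
finger_gap: -0.001
gripper_force: 0.0
```

Run:
```python
from h import *; from station import manip
s=manip.sense();go(s,.5401,.1665)
a=manip.snapshot('side');t=manip.snapshot('top');pickle.dump((a,t),open('s4.pkl','wb'))
W=cloud(t);c=W[170:270,180:270].reshape(-1,3)
p=c[(c[:,2]>.155)&(c[:,2]<.3)&(np.hypot(c[:,0]-.54,c[:,1]-.166)<.035)]
print(np.histogram(p[:,2],bins=np.arange(.16,.3,.005)))
W=cloud(a);c=W[120:250,240:350].reshape(-1,3);c=c[(np.hypot(c[:,0]-.54,c[:,1]-.166)<.04)]
for lo in np.arange(.13,.25,.004):
    q=c[(c[:,2]>=lo)&(c[:,2]<lo+.004)]
    if len(q)>5: print(lo.round(3),len(q),q[:,0].min().round(4),q[:,0].max().round(4),q[:,1].min().round(4))
cv2.imwrite('pics/c4.png',np.hstack([cv2.resize(a['image'][100:260,216:376],(400,400)),cv2.resize(t['image'][150:290,150:290],(400,400))])[:,:,::-1])
```

```text
tcp [0.5484 0.2463 0.2714] shift [-0.0802  0.0005  0.    ] heading y -6.23 tilt [-0.02 -0.03] F [ 0.6 -0.6  1.1] gap -0.001
(array([ 22,  39,  24,  20,  21,  15,  78, 470,  63,   7,  17,  69, 138,
         5,   0,   0,   0,   0,   0,   0,   0,   0,   0,   0,   0,   0,
         0]), array([0.16 , 0.165, 0.17 , 0.175, 0.18 , 0.185, 0.19 , 0.195, 0.2  ,
       0.205, 0.21 , 0.215, 0.22 , 0.225, 0.23 , 0.235, 0.24 , 0.245,
       0.25 , 0.255, 0.26 , 0.265, 0.27 , 0.275, 0.28 , 0.285, 0.29 ,
       0.295]))
0.13 22 0.5124 0.5632 0.1399
0.134 38 0.5127 0.5647 0.1388
0.138 25 0.5102 0.5668 0.1386
0.142 47 0.5103 0.5663 0.1359
0.146 32 0.5113 0.5671 0.1346
0.15 31 0.511 0.5656 0.1308
0.154 36 0.5108 0.5667 0.1279
0.158 41 0.5106 0.5675 0.1271
0.162 35 0.5117 0.566 0.1278
0.166 33 0.5118 0.5603 0.1282
0.17 35 0.5111 0.5669 0.1297
0.174 29 0.5113 0.5676 0.1372
0.178 31 0.5109 0.5669 0.1371
0.182 45 0.5107 0.5654 0.1366
0.186 47 0.5104 0.5687 0.1343
0.19 38 0.5116 0.5662 0.1354
0.194 149 0.5097 0.5717 0.1339
0.198 48 0.5095 0.5679 0.1432
0.202 14 0.5268 0.5508 0.1517
0.206 28 0.526 0.5521 0.1497
0.21 19 0.5269 0.5523 0.1516
0.214 25 0.5262 0.5515 0.1525
0.218 56 0.5259 0.5532 0.1513
```

View pics/c4.png

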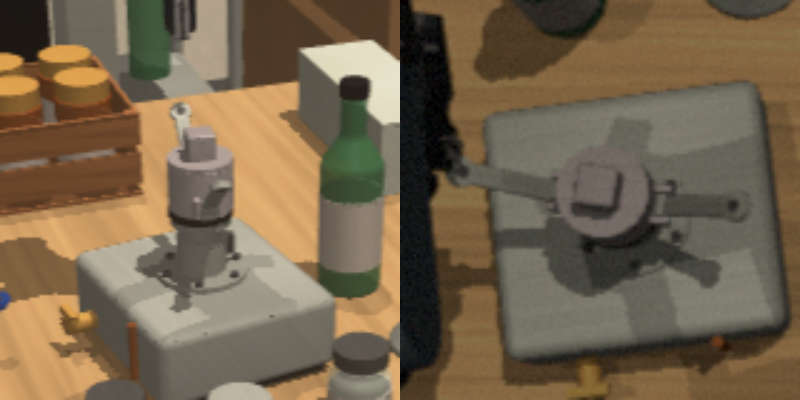

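The side view shows the cap seated upright with its rim on the ring. Both views show both arms still up, with the tips at crop (180,108) in the side view and (458,172) and (738,205) in the top view. The shut fingers are above the +y arm, so I'll swing that one down first.

Request:
drive_tool:
  plan:
    - [0.006,0,0.01,0,0,0,-1]
    - [0,0,0.02,0,0,0,-1]
    - [0,0,0.015,0,0,0,-1]
    - [0,0,0.005,0,0,0,-1]
    - [0,0,0.004,0,0,0,-1]
    - [0,0,0.004,0,0,0,-1]
    - [0,0,0.004,0,0,0,-1]

```text
t: 19.55
tcp_pos: [0.5496, 0.2533, 0.2097]
tool_rot: [0.744, 0.668, 0.001, 0.0]
force: [-0.9, 0.4, 0.2]
finger_gap: -0.0
gripper_force: 0.0
```

Request:
drive_tool:
  plan:
    - [0,0,0.004,0,0,0,-1]
    - [0,0,0.004,0,0,0,-1]
    - [0,0,0.004,0,0,0,-1]
    - [0,0,0.004,0,0,0,-1]
    - [0,0,0.004,0,0,0,-1]

```text
t: 20.05
tcp_pos: [0.5495, 0.2534, 0.1895]
tool_rot: [0.744, 0.668, 0.001, 0.0]
force: [0.1, 0.5, 1.7]
finger_gap: -0.0
gripper_force: 0.8
```

Request:
drive_tool:
  plan:
    - [0,0,0.004,0,0,0,-1]
    - [0,0,0.004,0,0,0,-1]
    - [0,0,0.004,0,0,0,-1]
    - [0,0,0.004,0,0,0,-1]
    - [0,0,0.004,0,0,0,-1]

```text
t: 20.55
tcp_pos: [0.5492, 0.2533, 0.1691]
tool_rot: [0.744, 0.668, 0.0, -0.0]
force: [1.1, 0.4, 2.2]
finger_gap: 0.003
gripper_force: 0.9
```

Request:
drive_tool:
  plan:
    - [0,0,0.004,0,0,0,-1]
    - [0,0,0.004,0,0,0,-1]
    - [0,0,0.004,0,0,0,-1]
    - [0,0,0.004,0,0,0,-1]
    - [0,0,0.004,0,0,0,-1]

```text
t: 21.05
tcp_pos: [0.5491, 0.2532, 0.1492]
tool_rot: [0.744, 0.668, 0.0, 0.0]
force: [0.1, 0.3, 2.8]
finger_gap: -0.001
gripper_force: 1.3
```

Request:
drive_tool:
  plan:
    - [0,0,0.004,0,0,0,-1]
    - [0,0,0.004,0,0,0,-1]
    - [0,0,0.003,0,0,0,-1]
    - [0,0,0.003,0,0,0,-1]

```text
t: 21.45
tcp_pos: [0.549, 0.2529, 0.1351]
tool_rot: [0.744, 0.668, -0.0, 0.0]
force: [-0.4, -0.7, 3.3]
finger_gap: -0.003
gripper_force: 1.1
```

Request:
drive_tool:
  plan:
    - [0,0,0.003,0,0,0,-1]
    - [0,0,0.003,0,0,0,-1]
    - [0,0,0.003,0,0,0,-1]
    - [0,0,0.003,0,0,0,-1]

```text
t: 21.85
tcp_pos: [0.5492, 0.2534, 0.1232]
tool_rot: [0.744, 0.668, 0.0, -0.0]
force: [0.3, 0.7, 3.0]
finger_gap: -0.003
gripper_force: 1.0
```

Request:
drive_tool:
  plan:
    - [0,0,0.002,0,0,0,-1]
    - [0,0,0.002,0,0,0,-1]
    - [0,0,0.001,0,0,0,-1]

```text
t: 22.15
tcp_pos: [0.5491, 0.2533, 0.1182]
tool_rot: [0.744, 0.668, -0.0, -0.0]
force: [-0.6, 0.2, 3.3]
finger_gap: 0.0
gripper_force: 1.0
```

Request:
drive_tool:
  plan:
    - [0,0,0.001,0,0,0,-1]
    - [0,0,0.001,0,0,0,-1]
    - [0,0,0,0,0,0,-1]

```text
t: 22.45
tcp_pos: [0.549, 0.2532, 0.1163]
tool_rot: [0.744, 0.668, -0.0, -0.0]
force: [-0.1, 0.2, 2.5]
finger_gap: -0.001
gripper_force: 0.9
```

Request:
drive_tool:
  plan:
    - [0,0,0.001,0,0,0,-1]
    - [0,0,0.001,0,0,0,-1]
    - [0,0,0,0,0,0,-1]

```text
t: 22.75
tcp_pos: [0.5491, 0.2532, 0.1143]
tool_rot: [0.744, 0.668, 0.0, -0.0]
force: [0.3, 0.9, 1.4]
finger_gap: -0.002
gripper_force: 0.9
```

Request:
drive_tool:
  plan:
    - [0,0,0.001,0,0,0,-1]
    - [0,0,0.001,0,0,0,-1]
    - [0,0,0,0,0,0,-1]

```text
t: 23.05
tcp_pos: [0.5492, 0.2533, 0.1124]
tool_rot: [0.744, 0.668, 0.0, 0.0]
force: [0.5, 0.7, 2.3]
finger_gap: 0.004
gripper_force: 1.0
```

Request:
drive_tool:
  plan:
    - [0,0,0.001,0,0,0,-1]
    - [0,0,0.001,0,0,0,-1]
    - [0,0,0,0,0,0,-1]

```text
t: 23.35
tcp_pos: [0.5496, 0.2536, 0.1111]
tool_rot: [0.744, 0.668, 0.001, 0.0]
force: [-0.7, -0.4, 5.6]
finger_gap: 0.003
gripper_force: 2.3
```

Request:
drive_tool:
  plan:
    - [0,0,0.0005,0,0,0,-1]
    - [0,0,0,0,0,0,-1]

```text
t: 23.55
tcp_pos: [0.5496, 0.2537, 0.1108]
tool_rot: [0.744, 0.668, 0.001, 0.0]
force: [-1.0, 2.4, 7.3]
finger_gap: -0.003
gripper_force: 2.7
```

Request:
drive_tool:
  plan:
    - [0,0,-0.01,0,0,0,-1]
    - [0,0,-0.03,0,0,0,-1]
    - [0,0,-0.04,0,0,0,-1]
    - [0,0,-0.04,0,0,0,-1]
    - [0,0,-0.03,0,0,0,-1]
    - [0,0,-0.01,0,0,0,-1]
    - [0,0,0,0,0,0,-1]

```text
t: 24.25
tcp_pos: [0.5495, 0.2532, 0.2712]
tool_rot: [0.744, 0.668, 0.001, 0.001]
force: [0.1, -0.2, -0.3]
finger_gap: 0.003
gripper_force: 0.0
```

```bash
cat >> h.py <<'E'
def arms(t,c=(.540,.166),hd=83.8):
    W=cloud(t)[150:300,150:320].reshape(-1,3);e=np.array([np.cos(np.radians(hd)),np.sin(np.radians(hd))])
    r=(W[:,:2]-c)@e;l=(W[:,:2]-c)@[e[1],-e[0]]
    for sg in(1,-1):
        m=(abs(l)<.006)&(sg*r>.045)&(sg*r<.10)&(W[:,2]>.095)&(W[:,2]<.225);p=np.c_[sg*r[m],W[m,2]]
        p=p[np.argsort(p[:,0])];k=np.polyfit(p[:,0],p[:,1],1) if len(p)>4 else None
        print('arm',sg,len(p),p[::max(1,len(p)//8)].round(3).tolist(),'slope deg',k is not None and np.degrees(np.arctan(k[0])).round(1))
E
python3 - <<'E'
from h import *; from station import manip
s=manip.sense();go(s,.540,.166)
t=manip.snapshot('top');pickle.dump(t,open('t5.pkl','wb'));arms(t)
E
```

```text
tcp [0.5495 0.2532 0.2712] shift [-0.0877 -0.0001 -0.0001] heading y -6.18 tilt [0.15 0.02] F [ 0.1 -0.2 -0.3] gap 0.003
arm 1 115 [[0.045, 0.151], [0.05, 0.149], [0.055, 0.145], [0.06, 0.139], [0.066, 0.134], [0.071, 0.128], [0.077, 0.12], [0.083, 0.116], [0.09, 0.11]] slope deg -44.2
arm -1 161 [[0.046, 0.179], [0.052, 0.183], [0.058, 0.186], [0.065, 0.192], [0.071, 0.195], [0.077, 0.199], [0.084, 0.208], [0.091, 0.211], [0.097, 0.215]] slope deg 38.1
```

Arm one is at −44°, fully down. Now the other one.

Request:
drive_tool:
  plan:
    - [-0.02,0,0,0,0,0,-1]
    - [-0.04,0,0,0,0,0,-1]
    - [-0.04,0,0,0,0,0,-1]
    - [-0.04,0,0,0,0,0,-1]
    - [-0.025,0,0,0,0,0,-1]
    - [-0.01,0,0,0,0,0,-1]
    - [0,0,0.02,0,0,0,-1]
    - [0,0,0.02,0,0,0,-1]
    - [0,0,0.01,0,0,0,-1]
    - [0,0,0,0,0,0,-1]

```text
t: 25.3
tcp_pos: [0.5285, 0.0799, 0.2174]
tool_rot: [0.744, 0.668, -0.002, -0.002]
force: [-0.4, 0.4, 0.2]
finger_gap: 0.001
gripper_force: 0.0
```

Request:
drive_tool:
  plan:
    - [0,0,0.004,0,0,0,-1]
    - [0,0,0.004,0,0,0,-1]
    - [0,0,0.004,0,0,0,-1]
    - [0,0,0.004,0,0,0,-1]
    - [0,0,0.004,0,0,0,-1]
    - [0,0,0.004,0,0,0,-1]
    - [0,0,0.004,0,0,0,-1]

```text
t: 26.0
tcp_pos: [0.5305, 0.0794, 0.1918]
tool_rot: [0.744, 0.668, 0.001, 0.0]
force: [-0.1, -0.5, 2.3]
finger_gap: -0.001
gripper_force: 0.8
```

Request:
drive_tool:
  plan:
    - [0,0,0.004,0,0,0,-1]
    - [0,0,0.004,0,0,0,-1]
    - [0,0,0.004,0,0,0,-1]
    - [0,0,0.004,0,0,0,-1]
    - [0,0,0.004,0,0,0,-1]
    - [0,0,0.004,0,0,0,-1]

```text
t: 26.6
tcp_pos: [0.5302, 0.0791, 0.1675]
tool_rot: [0.744, 0.668, -0.0, 0.0]
force: [-0.1, -1.4, 2.1]
finger_gap: -0.0
gripper_force: 0.9
```

Request:
drive_tool:
  plan:
    - [0,0,0.004,0,0,0,-1]
    - [0,0,0.004,0,0,0,-1]
    - [0,0,0.004,0,0,0,-1]
    - [0,0,0.004,0,0,0,-1]
    - [0,0,0.004,0,0,0,-1]
    - [0,0,0.004,0,0,0,-1]

```text
t: 27.2
tcp_pos: [0.5303, 0.0798, 0.1436]
tool_rot: [0.744, 0.668, 0.0, -0.0]
force: [0.1, 2.1, 3.0]
finger_gap: 0.002
gripper_force: 1.1
```

Request:
drive_tool:
  plan:
    - [0,0,0.004,0,0,0,-1]
    - [0,0,0.004,0,0,0,-1]
    - [0,0,0.004,0,0,0,-1]
    - [0,0,0.004,0,0,0,-1]
    - [0,0,0.003,0,0,0,-1]
    - [0,0,0.003,0,0,0,-1]

```text
t: 27.8
tcp_pos: [0.5302, 0.0791, 0.1216]
tool_rot: [0.744, 0.668, -0.0, 0.0]
force: [-0.2, -0.3, 2.4]
finger_gap: -0.003
gripper_force: 0.9
```

Request:
drive_tool:
  plan:
    - [0,0,0.002,0,0,0,-1]
    - [0,0,0.002,0,0,0,-1]
    - [0,0,0.001,0,0,0,-1]
    - [0,0,0.001,0,0,0,-1]
    - [0,0,0.001,0,0,0,-1]
    - [0,0,0,0,0,0,-1]

```text
t: 28.4
tcp_pos: [0.5302, 0.0792, 0.1148]
tool_rot: [0.744, 0.668, -0.0, 0.0]
force: [-0.4, -0.2, 2.1]
finger_gap: 0.002
gripper_force: 0.6
```

Request:
drive_tool:
  plan:
    - [0,0,0.001,0,0,0,-1]
    - [0,0,0.001,0,0,0,-1]
    - [0,0,0,0,0,0,-1]

```text
t: 28.7
tcp_pos: [0.5303, 0.0792, 0.1128]
tool_rot: [0.744, 0.668, -0.0, 0.0]
force: [0.1, -0.3, 1.5]
finger_gap: -0.001
gripper_force: 0.7
```

Request:
drive_tool:
  plan:
    - [0,0,0.001,0,0,0,-1]
    - [0,0,0.001,0,0,0,-1]
    - [0,0,0,0,0,0,-1]

```text
t: 29.0
tcp_pos: [0.5302, 0.0792, 0.1107]
tool_rot: [0.744, 0.668, -0.0, -0.0]
force: [-0.7, 0.6, 1.8]
finger_gap: -0.004
gripper_force: 0.6
```

Request:
drive_tool:
  plan:
    - [0,0,0.0005,0,0,0,-1]
    - [0,0,0,0,0,0,-1]

```text
t: 29.2
tcp_pos: [0.5302, 0.0792, 0.1103]
tool_rot: [0.744, 0.668, -0.0, 0.0]
force: [0.2, -0.0, 1.5]
finger_gap: 0.001
gripper_force: 0.7
```

Request:
drive_tool:
  plan:
    - [0,0,0.0007,0,0,0,-1]
    - [0,0,0.0007,0,0,0,-1]
    - [0,0,0,0,0,0,-1]

```text
t: 29.5
tcp_pos: [0.5303, 0.0791, 0.1092]
tool_rot: [0.744, 0.668, 0.0, 0.0]
force: [-0.9, -0.6, 3.7]
finger_gap: 0.0
gripper_force: 1.8
```

Request:
drive_tool:
  plan:
    - [0,0,0.0007,0,0,0,-1]
    - [0,0,0,0,0,0,-1]

```text
t: 29.7
tcp_pos: [0.5305, 0.0791, 0.1089]
tool_rot: [0.744, 0.668, 0.0, 0.0]
force: [-0.6, -1.0, 6.4]
finger_gap: -0.001
gripper_force: 2.7
```

The force rises again, so arm two is at its stop. I'll retreat up and check.

Request:
drive_tool:
  plan:
    - [0,0,-0.01,0,0,0,-1]
    - [0,0,-0.03,0,0,0,-1]
    - [0,0,-0.04,0,0,0,-1]
    - [0,0,-0.04,0,0,0,-1]
    - [0,0,-0.04,0,0,0,-1]
    - [-0.03,0,-0.02,0,0,0,-1]
    - [-0.04,0,0,0,0,0,-1]
    - [-0.03,0,0,0,0,0,-1]
    - [0,0,0,0,0,0,-1]
    - [0,0,0,0,0,0,-1]

```text
t: 30.7
tcp_pos: [0.519, -0.0203, 0.2883]
tool_rot: [0.745, 0.667, 0.0, -0.001]
force: [-0.8, 0.1, -0.2]
finger_gap: -0.0
gripper_force: 0.0
```

Run:
```python
from h import *; from station import manip
s=manip.sense();go(s,.540,.166)
t=manip.snapshot('top');a=manip.snapshot('side');arms(t)
cv2.imwrite('pics/c6.png',np.hstack([cv2.resize(a['image'][100:260,216:376],(400,400)),cv2.resize(t['image'][150:290,150:290],(400,400))])[:,:,::-1])
W=cloud(t);c=W[170:270,180:270].reshape(-1,3);p=c[(c[:,2]>.19)&(c[:,2]<.203)];print('cap top',np.median(p[:,2]),cv2.minEnclosingCircle((p[:,:2]*1000).astype(np.float32)))
```

```text
tcp [ 0.519  -0.0203  0.2883] shift [0.1875 0.0004 0.0002] heading y -6.29 tilt [-0.04  0.05] F [-0.8  0.1 -0.2] gap -0.0
arm 1 117 [[0.045, 0.153], [0.05, 0.148], [0.055, 0.147], [0.06, 0.135], [0.065, 0.134], [0.071, 0.13], [0.077, 0.124], [0.083, 0.117], [0.089, 0.112]] slope deg -45.1
arm -1 10 [[0.046, 0.152], [0.046, 0.153], [0.046, 0.153], [0.047, 0.156], [0.089, 0.111], [0.089, 0.111], [0.089, 0.106], [0.09, 0.106], [0.09, 0.104], [0.09, 0.11]] slope deg -46.5
cap top 0.1973058744632934 ((541.2069091796875, 165.88330078125), 30.22630500793457)
```

View pics/c6.png

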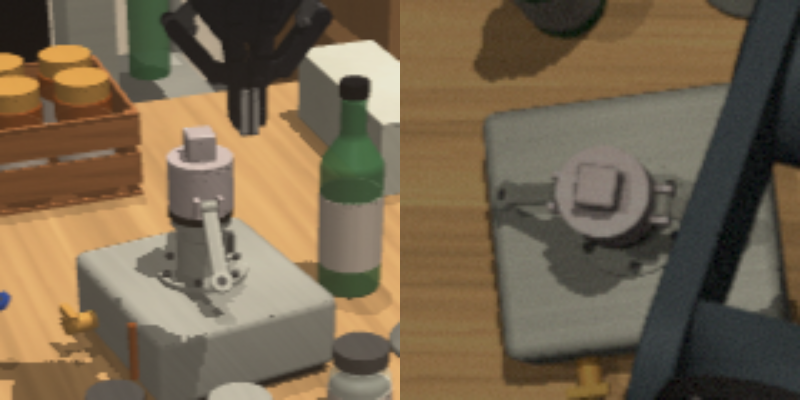

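Both arms are down at about 45° (side-view tip at (221,281), top-view tip at (503,195)). The cap is seated on the pipe axis with its top at 0.197, and the gripper is clear.

```bash
python3 -c "
from station import manip
print(manip.sign_off())"
```

```text
the job is handed in; nothing more can be done
None
```

The cap is fully home on the adaptor, both cam arms are down at about 45° below level, the gripper is clear, and the job is handed in; no verdict came back.

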